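Load the indexing slide and hold it at the pointer's notch

TASK

With the carriage of the slide still at its loading end, lay the long flat drilled block flat in the carriage's pocket, right way up as it lies now, and let go of it. Then take the carriage by its square knob and slide it along the rail until its sprung ball clicks into the notch at the tall pointer post (not those at the two low caps). Leave the short block and the screwdriver where they are, and finish still gripping the knob, keeping the carriage still in that notch with the block seated.

Things in the scene. Friction and masses are not known exactly. Their poses are not given: they have to be found in the camera images.
- fixture: The indexing slide, fixed to the bench: aluminium base plate 125 x 420 x 10 mm with a rail along its own y axis. Origin on the bench under the middle of the rail; z up; y along the rail from the loading end (-y) towards the other end; x away from the knob side. A strip beside the rail has three notches, at y = -25, +45 and +115 mm, beside each a station (pointer post or low cap).
- carriage (a joint): Carriage position along the rail, m: 0 at the loading end, growing towards fixture +y, end stop at 0.305; nest at fixture y = joint - 0.155. Starts at 0 to 0.025. Runs with 2 to 4 N of drag. A sprung ball drops into the notches at 0.13, 0.20, 0.27: within 4 mm it pulls the carriage in, the push falls to nothing at the middle, leaving takes about 10 N. Passing a notch is allowed.
- nest (a point): Centre of the floor of the carriage's pocket, 44 mm above the fixture's underside; axes as the fixture's. The pocket is 71 mm along x (across the rail) and 29 mm along y inside, with 3.5 mm thick rims 5 mm high. The carriage deck is 52 mm along y, its top level with the pocket floor.
- knob_mid (a point): Middle of the carriage's knob, where to grip it: a black square knob 16 x 16 mm across (sides along the fixture's x and y) and 26 mm high on a 12 mm thick neck, standing on the carriage deck 65 mm towards -x (robot side) of the nest's centre. This point is 23 mm above the deck and 67 mm above the fixture's underside; the knob is free from 10 to 36 mm above the deck.
- pointer: The tall pointer post (30 x 34 mm foot, 95 mm high) with a thin finger pointing over the rail towards -x; it stands at one of the three stations. Origin under its foot, 10 mm above the bench, 66 mm to +x of the rail's middle; axes as the fixture's. Its y is the middle of its notch: the carriage is in that notch when the nest's y equals the pointer's in this frame.
- cap_1: Low cap, same foot, 16 mm high with a screw head, at another station. Origin under its foot.
- cap_2: Low cap like cap_1, at the third station.
- block: The long flat drilled block to be loaded, loose: 25 mm along its x, 60 mm along its y (67 mm with the hole discs), 14 mm high, 0.1 kg. Origin at the centre of its underside, z up. In the pocket its y lies along the nest's x, either way round.
- short_block: Bystander: shorter, thicker block 32 x 50 x 22 mm with two holes, loose. Origin under its centre.
- driver: Bystander: screwdriver 177 x 24 x 23 mm, loose. Origin under its centre.
Not all that is in view belongs to the job. What is meant by the block is not turquoise, and is the smaller of those in its own colour.

How it is judged:
On the way, in this order (a step that is already met when the one before it is completed fails the run):
1. the block lies seated in the pocket, let go, with the carriage still at the loading end (joint below 60 mm) (x of block in the frame of nest between -0.006 and 0.006 m and y of block in the frame of nest between -0.006 and 0.006 m and z of block in the frame of nest between -0.003 and 0.003 m and angle between block's own z axis and vertical below 0.06 rad and angle between the y axis of block and the x axis of nest, either way round below 0.12 rad and contact force between the fingers and block below 0.1 N and value of joint carriage below 0.06 m), for 0.2 s.
2. the knob is gripped and the carriage stands in the pointer's notch (y of nest in the frame of pointer between -0.0025 and 0.0025 m and contact force between the fingers and fixture above 1 N and distance between the grasp point and knob_mid below 0.03 m), for 0.2 s.
At the end, for the whole second after the job is handed in: The fingers grip the knob (contact above 1 N, grasp point within 30 mm of the knob's middle), the carriage rests within 2.5 mm of the pointer's notch, and the block lies flat in the pocket, within 6 mm of its middle and 3 mm of its floor (all of step 2 and x of block in the frame of nest between -0.006 and 0.006 m and y of block in the frame of nest between -0.006 and 0.006 m and z of block in the frame of nest between -0.003 and 0.003 m and angle between block's own z axis and vertical below 0.06 rad and angle between the y axis of block and the x axis of nest, either way round below 0.12 rad and velocity of joint carriage between -0.005 and 0.005 m/s and contact force between the fingers and block below 0.1 N); the arm keeps its last pose, push and grip.
It fails at once if the short block is displaced by more than 20 mm (distance of short_block from where it was at the start of the episode above 0.02 m).
It fails at once if the screwdriver is displaced by more than 20 mm (distance of driver from where it was at the start of the episode above 0.02 m).
It also fails if it takes over 58 s, if anything falls off the work surface, if the arm or the gripper's body presses on something with over 40 N, if the wrist force passes 120 N, or if a joint passes its speed limit or range.

ROBOT

A 6-joint arm with a two-finger parallel gripper is mounted at the origin on a cart in front of the work surface, level with it; the furniture and walls round the work are solid. World frame = base frame: x ahead of the robot, y to its left, z up, the work surface at z = 0. Lengths are in m, angles in rad, forces in N, time in s.
With the tool pointing down it reaches from about 0.3 to 0.875 m from the base axis. Payload 6.4 kg.
Tool frame: the origin (TCP) lies on the centre line of the jaws, within the pads' length; the fingertips stand 25 mm ahead of it and the grasp point (between the pads) lies 6 mm ahead of it; z points along the fingers, y is the line along which they close (so a half turn about z gives the same grasp; the last joint's range is limited). The gripper opens to 85 mm and grips with 20 to 120 N. Pads are 22 mm wide; open, the fingers measure 114 mm over their backs; the gripper's body (76 mm by 85 mm) begins 54 mm behind the grasp point. The pads swing forward as they close: fully open they stand 13 mm farther back than shut.
Start: joints at [-1.494, 0.181, 1.607, -0, 1.354, -0.206], TCP at [0.16, -0.552, 0.256] pointing down, gripper open.
Joint ranges: [-2.99, 2.99], [-0.89, 2.07], [0.3, 2.58], [-1.14, 4.28], [0, 2.63], [-3.12, 3.12]. Speed limits (rad/s): [2.57, 2.57, 3.01, 3.14, 3.14, 3.14].

INTERFACE

Orientations are given as a unit quaternion [w, x, y, z].
In Python, from bench import get_obs, camera, hand_in, spot_in gives the robot as it stands.
- The arm moves only by the shell command python3 -m jog 'ROWS'. ROWS is JSON, one flat list of numbers, 7 for each row, row after row: the shift along the tool's x, y, z in m, then the turn, a rotation vector about the tool's x, y, z in rad, then the closure, from 0 (fully open) to 1 (shut). A call has 1 to 20 rows; each row is the pose to reach, as a shift and turn from the pose commanded when the call began, along the tool's axes at that moment; what a row does not reach only later rows make up. A row lasts 1/8 s, in which the tool goes at most 62.5 mm and 10.7 degrees, less where a joint would pass 70% of its speed; a pose out of reach is approached as far as the arm can. A call with a gripper value outside its range is refused whole. The fingers move at their own pace and stop on an object; the grip force is fixed at half the most. Time passes only in rows, so rows that repeat a pose let the fingers close. It gives the time, the measured TCP pose, the force, the opening and the grip force at its end, in the units of the state.
- get_obs(): the state, without advancing time (a new reading comes with each control period).
- camera(name): name is "side" or "top" or "wrist"; returns a dict with "frame" (384x512x3 uint8, red, green, blue), "mtx" (3x3 intrinsics, pixels), "extrinsics" (4x4, takes a point from camera to world coordinates). Camera axes: x right, y up, looking along -z (the intrinsics and any distortion apply to the point x, -y, -z); pixel columns grow to the right and rows downward; lengths in m; the calibration is good to about 2 mm. A picture is of the moment at which its call begins. There is no depth.
- hand_in(): hands the job in; it is judged then, once.
Trained networks look in a picture, given as the dict that the camera call returned (one of the last four; its "shot" number tells which), for a name from the list of things; names that differ only in an ending like _2 or _b are one class to them, and where a whole thing is asked for, a point or a joint stands for the part that bears it (a point fixed in the world has none). Each returns a list of dicts, best first, with "confidence" (0 to 1); they miss things now and then, are a little off and sometimes report something else, mostly with a low value. They report only what shows in the picture. A call takes as long as a camera call. They do not tell look-alikes from the thing itself.
- spot_in(picture, name): "xyz" ([x, y, z] in m, in world coordinates, good to about 4 mm: the middle of the surface that is visible of it).
The state is a dict: "time_s": time; "q": joint angles; "dq": joint speeds; "joint_efforts": joint torques, N m; "eef_pos": TCP position; "eef_rot": TCP orientation; "wrist_force": force on the tool from outside, world axes, zero at the start; "torque": the same for the moment, N m; "opening": opening from 0.0 (shut) to 1.0 (fully open); "grasp_force": force on a finger pad.
Only numpy, scipy, OpenCV 4.12 (cv2) and the standard library are available. Lean on these libraries where they do the work, as an engineer would, in place of code of your own. Each camera call takes 0.05 s, during which the arm holds its last target. There are 200 camera calls.

## Working session

There is one attempt and no reset: what is moved stays moved. The work goes in short steps, Python scripts to look and compute and a shell command to move; the robot and the scene stay as the last step left them, time stands still between calls to the robot, and variables do not carry over. Pictures are saved under pics/ and viewed, at most 10 in all, crops included, and the job is handed in when it is done.

```bash
mkdir -p pics
cat > h.py <<'E'
import numpy as np,cv2,json
from bench import get_obs,camera,spot_in
from scipy.spatial.transform import Rotation as R
def save(p,n): cv2.imwrite('pics/'+n,p['frame'][:,:,::-1])
def R_(o): q=o['eef_rot']; return R.from_quat([q[1],q[2],q[3],q[0]])
def ray(p,u,v,z):
    K=np.array(p['mtx']);E=np.array(p['extrinsics'])
    d=np.linalg.inv(K)@[u,v,1]; d=E[:3,:3]@[d[0],-d[1],-d[2]]; c=E[:3,3]
    return c+d*(z-c[2])/d[2]
def proj(p,X):
    K=np.array(p['mtx']);E=np.array(p['extrinsics'])
    c=E[:3,:3].T@(np.array(X)-E[:3,3]); c=K@[c[0],-c[1],-c[2]]; return c[:2]/c[2]
E
python3 - <<'E'
from h import *
o=get_obs();print(o['time_s'],o['eef_pos'],R_(o).as_matrix().round(3).tolist(),o['opening'])
ims=[]
for c in ['top','side']:
    p=camera(c);save(p,c+'0.png');print(c,p.keys(),np.array(p['extrinsics']).round(3).tolist())
    for n in ['fixture','carriage','nest','knob_mid','pointer','cap_1','block','short_block','driver']:
        for s in spot_in(p,n): print(n,np.round(s['xyz'],3),round(s['confidence'],2),proj(p,s['xyz']).round(0))
E
```

```text
0.0 [ 0.16043815 -0.55162817  0.25536686] [[0.96, 0.279, -0.0], [0.279, -0.96, 0.002], [0.0, -0.002, -1.0]] 0.9989265818534987
top dict_keys(['frame', 'mtx', 'extrinsics', 'shot']) [[-0.016, 0.994, -0.112, 0.411], [-1.0, -0.016, -0.005, 0.03], [-0.007, 0.112, 0.994, 1.099], [0.0, 0.0, 0.0, 1.0]]
fixture [0.58  0.024 0.013] 0.87 [257. 182.]
carriage [ 0.559 -0.102  0.045] 0.9 [301. 187.]
nest [ 0.562 -0.1    0.048] 0.78 [300. 186.]
knob_mid [ 0.556 -0.1    0.04 ] 0.78 [300. 188.]
pointer [0.635 0.016 0.043] 0.53 [260. 162.]
cap_1 [0.634 0.083 0.023] 0.64 [237. 164.]
block [ 0.376 -0.232  0.017] 0.86 [347. 250.]
block [ 0.457 -0.33   0.012] 0.74 [378. 221.]
block [ 0.493 -0.235  0.014] 0.63 [346. 210.]
short_block [ 0.653 -0.306  0.021] 0.66 [368. 156.]
driver [0.404 0.372 0.018] 0.79 [139. 243.]
side dict_keys(['frame', 'mtx', 'extrinsics', 'shot']) [[0.931, 0.204, -0.302, 0.114], [-0.364, 0.567, -0.739, -0.982], [0.021, 0.798, 0.602, 0.916], [0.0, 0.0, 0.0, 1.0]]
fixture [ 0.575 -0.018  0.027] 0.82 [274. 211.]
carriage [ 0.551 -0.112  0.036] 0.73 [280. 230.]
nest [ 0.552 -0.111  0.04 ] 0.95 [280. 229.]
knob_mid [ 0.555 -0.113  0.043] 0.9 [282. 229.]
pointer [0.636 0.007 0.052] 0.51 [290. 195.]
cap_1 [0.631 0.076 0.018] 0.38 [279. 191.]
block [ 0.377 -0.242  0.02 ] 0.92 [236. 285.]
block [ 0.449 -0.331  0.014] 0.88 [277. 305.]
block [ 0.488 -0.241  0.015] 0.56 [277. 274.]
short_block [ 0.645 -0.314  0.018] 0.62 [345. 278.]
```

View pics/top0.png

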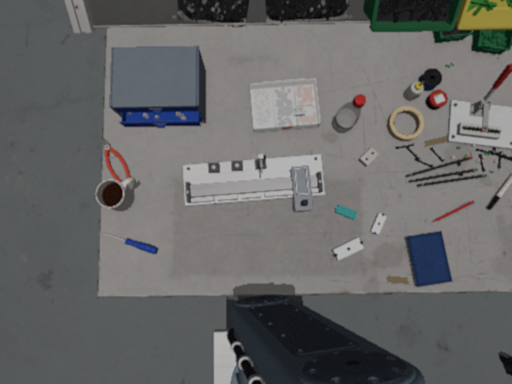

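View pics/side0.png

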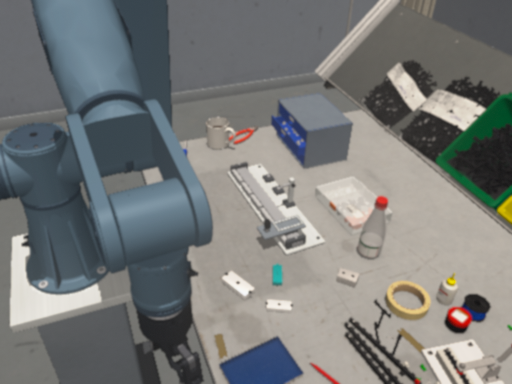

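The smaller white block is at about (379,223) in top; a larger white one is at (347,249) and the turquoise one at (345,211). The pointer stands at (262,162), the station nearest the loading end, with the caps at (237,165) and (213,167). I'll move over the block for a close look.

```bash
python3 -m jog '[0.06,-0.023,0,0,0,0,0, 0.12,-0.046,0,0,0,0,0, 0.175,-0.067,0,0,0,0,0, 0.23,-0.088,0,0,0,0,0, 0.285,-0.109,0,0,0,0,0, 0.333,-0.131,0,0,0,0,0, 0.333,-0.131,0,0,0,0,0, 0.333,-0.131,0,0,0,0,0]'
python3 - <<'E'
from h import *
o=get_obs();print(o['time_s'],o['eef_pos'],R_(o).as_matrix().round(3).tolist())
p=camera('wrist');save(p,'w1.png');print(np.array(p['extrinsics']).round(3).tolist())
for n in ['block','nest','knob_mid']:
    for s in spot_in(p,n): print(n,np.round(s['xyz'],4),round(s['confidence'],2),proj(p,s['xyz']).round(0))
np.save('w1.npy',p,allow_pickle=True)
p=camera('top');np.save('t1.npy',p,allow_pickle=True)
E
```

```text
time_s: 2.0
eef_pos: [0.4435, -0.3335, 0.2562]
eef_rot: [0.0, 0.99, 0.141, -0.0]
wrist_force: [-0.3, -1.1, -0.7]
opening: 1.002
grasp_force: 0.0
2.0 [ 0.44354532 -0.33352744  0.25623479] [[0.96, 0.28, -0.0], [0.28, -0.96, -0.0], [-0.0, 0.0, -1.0]]
[[0.281, 0.921, 0.27, 0.512], [-0.96, 0.27, 0.078, -0.314], [-0.001, -0.281, 0.96, 0.373], [0.0, 0.0, 0.0, 1.0]]
block [ 0.4893 -0.2357  0.0159] 0.96 [174. 103.]
block [ 0.386  -0.2367  0.0241] 0.91 [153. 195.]
block [ 0.4547 -0.3273  0.0166] 0.63 [247. 158.]
nest [ 0.521  -0.1132  0.0434] 0.96 [45. 31.]
nest [ 0.4531 -0.329   0.0169] 0.58 [248. 160.]
knob_mid [ 0.518  -0.1127  0.0474] 0.9 [42. 33.]
```

View pics/w1.png

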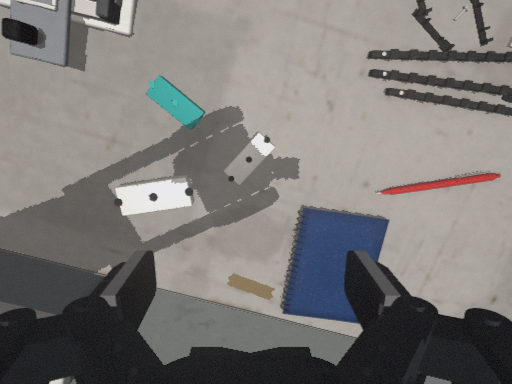

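The wrist picture shows the small white block in shadow, with its hole discs at (266,140), (249,159) and (231,179). The larger white block is at (153,196) and the turquoise one at (174,102). Next I'll find the disc centroids and the block's axis.

Run:
```python
from h import *
def discs(p,pts,r=7,z=0.014):
    g=cv2.cvtColor(p['frame'],cv2.COLOR_RGB2GRAY).astype(float);out=[]
    for u,v in pts:
        w=g[v-r:v+r+1,u-r:u+r+1]; t=w.min()+25; m=(w<t)
        yy,xx=np.nonzero(m); c=(u-r+xx.mean(),v-r+yy.mean()); P=ray(p,*c,z);out.append(P); print(np.round(c,1),m.sum(),P.round(4))
    return np.array(out)
p=np.load('w1.npy',allow_pickle=True).item()
P=discs(p,[(266,140),(249,159),(231,179)])
d=P[0]-P[2];print('sep',np.linalg.norm(d),'yaw',np.degrees(np.arctan2(d[1],d[0])),'mid',P.mean(0),(P[0]+P[2])/2)
t=np.load('t1.npy',allow_pickle=True).item()
# fixture plate white corners in top view
f=t['frame'].astype(int); 
crop=t['frame'][145:215,175:395];cv2.imwrite('pics/t1c.png',cv2.resize(crop[:,:,::-1],None,fx=3.6,fy=3.6,interpolation=cv2.INTER_CUBIC))
```

```text
[266.8 139.1] 21 [ 0.481  -0.3423  0.014 ]
[248.6 159.1] 20 [ 0.454  -0.3291  0.014 ]
[230.8 178.1] 21 [ 0.4272 -0.3158  0.014 ]
sep 0.059963783131930196 yaw -26.230454791425906 mid [ 0.4540951  -0.32908285  0.014     ] [ 0.45413374 -0.32905184  0.014     ]
```

View pics/t1c.png

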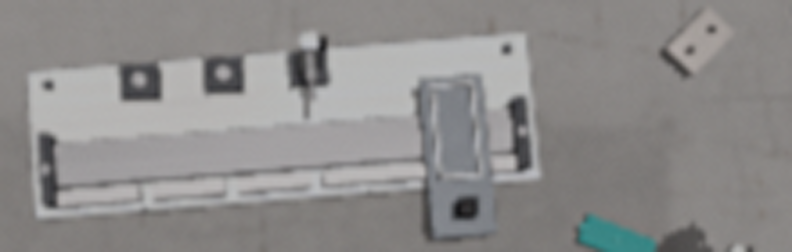

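```bash
python3 -m jog '[0.0114,-0.0013,0.04,0,0,0.186,0.4, 0.0114,-0.0013,0.08,0,0,0.371,0.4, 0.0114,-0.0013,0.12,0,0,0.557,0.4, 0.0114,-0.0013,0.14,0,0,0.742,0.4, 0.0114,-0.0013,0.14,0,0,0.742,0.4, 0.0114,-0.0013,0.14,0,0,0.742,0.4]'
python3 - <<'E'
from h import *
t=np.load('t1.npy',allow_pickle=True).item()
C=[ray(t,175+u/3.6,145+v/3.6,.01) for u,v in [(30,72),(38,217),(540,177),(524,33)]]
N=[ray(t,175+u/3.6,145+v/3.6,.049) for u,v in [(425,85),(478,78),(488,175),(435,182)]]
S=[ray(t,175+u/3.6,145+v/3.6,z) for u,v,z in [(141,79,.026),(224,73,.026),(466,207,.08)]]
for c in C+N+S: print(c.round(4))
print('nest',np.mean(N,0))
for a,b in [(C[2],C[1]),(C[3],C[0]),(N[2],N[1]),(N[3],N[0])]: d=b-a;print(np.linalg.norm(d),np.degrees(np.arctan2(d[1],d[0])))
o=get_obs();print(o['time_s'],o['eef_pos'],R_(o).as_matrix().round(3).tolist(),o['opening'])
p=camera('wrist');save(p,'w2.png');np.save('w2.npy',p,allow_pickle=True)
print(proj(p,[.4541,-.3291,.014]),proj(p,[.481,-.3423,.014]),proj(p,[.4272,-.3158,.014]))
E
```

```text
time_s: 3.0
eef_pos: [0.4545, -0.33, 0.1174]
eef_rot: [0.0, 0.974, -0.226, 0.001]
wrist_force: [0.6, -0.1, -0.2]
opening: 0.598
grasp_force: 0.0
[0.6359 0.2457 0.01  ]
[0.5141 0.2384 0.01  ]
[ 0.5406 -0.1767  0.01  ]
[ 0.6621 -0.1678  0.01  ]
[ 0.6118 -0.0798  0.049 ]
[ 0.6168 -0.1225  0.049 ]
[ 0.5382 -0.1279  0.049 ]
[ 0.5333 -0.0856  0.049 ]
[0.6252 0.1511 0.026 ]
[0.6291 0.0828 0.026 ]
[ 0.5098 -0.1055  0.08  ]
nest [ 0.57503667 -0.10393633  0.049     ]
0.4159377731405698 93.64483388842747
0.4143746717651371 93.6169253458856
0.07883797672171004 3.9627487429948496
0.07879625761622451 4.220751915941063
3.0 [ 0.45453354 -0.32998126  0.11739545] [[0.898, -0.441, 0.001], [-0.441, -0.898, -0.001], [0.002, 0.001, -1.0]] 0.597638253907583
[248.62762274 208.16903976] [248.62734786 167.18203697] [248.50774315 246.34608705]
```

View pics/w2.png

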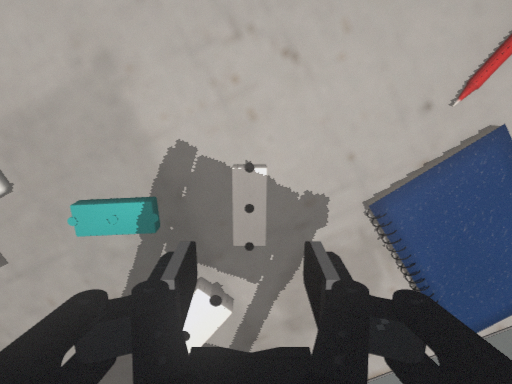

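The block stands straight between the jaws: discs at (249,167), (249,208) and (249,246), as predicted. I'll descend and grip it.

```bash
python3 -m jog '[-0.001,-0.0006,0.04,0,0,0,0.4, -0.001,-0.0006,0.075,0,0,0,0.4, -0.001,-0.0006,0.085,0,0,0,0.4, -0.001,-0.0006,0.085,0,0,0,0.4, -0.001,-0.0006,0.085,0,0,0,0.8, -0.001,-0.0006,0.085,0,0,0,0.8, -0.001,-0.0006,0.085,0,0,0,0.8, -0.001,-0.0006,0.085,0,0,0,0.8]'
```

```text
time_s: 4.05
eef_pos: [0.4547, -0.3292, 0.0333]
eef_rot: [0.001, 0.974, -0.227, 0.001]
wrist_force: [-0.5, 0.9, 5.6]
opening: 0.265
grasp_force: 59.0
```

```bash
python3 -m jog '[0,0,-0.05,0,0,0,0.8, 0,0,-0.11,0,0,0,0.8, -0.008,-0.05,-0.137,0,0,-0.13,0.8, -0.016,-0.1,-0.137,0,0,-0.27,0.8, -0.025,-0.15,-0.137,0,0,-0.4,0.8, -0.033,-0.2,-0.137,0,0,-0.524,0.8, -0.038,-0.2256,-0.137,0,0,-0.524,0.8, -0.038,-0.2256,-0.137,0,0,-0.524,0.8, -0.038,-0.2256,-0.137,0,0,-0.524,0.8]'
python3 - <<'E'
from h import *
o=get_obs();print(o['time_s'],o['eef_pos'],R_(o).as_matrix().round(3).tolist(),o['opening'])
p=camera('wrist');np.save('w3.npy',p,allow_pickle=True)
for n in ['nest','knob_mid','pointer']:
    for s in spot_in(p,n): print(n,np.round(s['xyz'],4),round(s['confidence'],2),proj(p,s['xyz']).round(0))
print(proj(p,[.575,-.104,.044]))
cv2.imwrite('pics/w3.png',cv2.resize(p['frame'][:,:,::-1],(800,600),interpolation=cv2.INTER_CUBIC))
E
```

```text
time_s: 5.18
eef_pos: [0.5197, -0.1095, 0.1688]
eef_rot: [0.0, 0.999, 0.033, 0.0]
wrist_force: [0.2, 0.0, -0.5]
opening: 0.265
grasp_force: 59.3
5.175 [ 0.51969638 -0.10954667  0.16884247] [[0.998, 0.065, 0.001], [0.065, -0.998, -0.001], [0.001, 0.001, -1.0]] 0.26452782762098553
nest [ 0.5765 -0.1023  0.0422] 0.92 [245. 124.]
knob_mid [ 0.5761 -0.1049  0.0471] 0.57 [248. 125.]
pointer [0.6321 0.0081 0.0467] 0.72 [86. 28.]
[246.79888878 126.12071818]
```

View pics/w3.png

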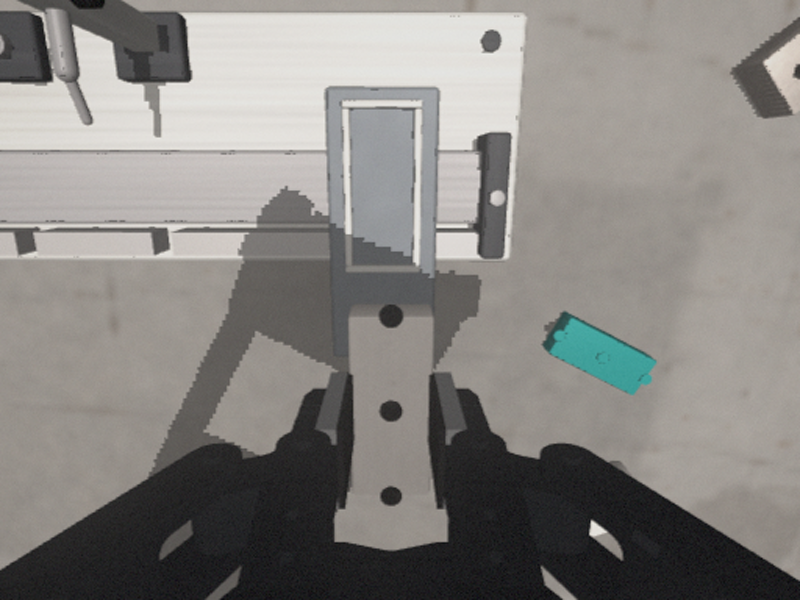

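The wrist picture (800x600) shows the empty pocket, with rim outer corners at about (343,100) and (424,100) and its near edge at about row 271. The block is held straight, discs at (391,316), (391,411) and (391,496). The pointer's foot is at (150,45). I'll compute the pocket and block offsets.

Run:
```python
from h import *
p=np.load('w3.npy',allow_pickle=True).item(); s=.64
T=np.array([.5197,-.1095]);Rm=np.array([[.998,.065],[.065,-.998]])
def q(n,u,v,z):
    P=ray(p,(u+.5)*s-.5,(v+.5)*s-.5,z); print(n,P.round(4),'tool',(Rm.T@(P[:2]-T)).round(4)); return P
for a in [('deckTL',327,88,.044),('deckTR',439,88,.044),('rimTL',343,100,.049),('rimTR',424,100,.049),('inTL',352,108,.044),('inTR',414,108,.044),('inBL',352,266,.044),('deckL',332,330,.044),('deckR',436,250,.044),('rimL250',345,250,.049),('rimR250',423,250,.049)
 ,('b1',391,316,.1495),('b2',391,411,.1495),('b3',391,496,.1495)]: q(*a)
# fine edge profiles along rows of raw picture
g=cv2.cvtColor(p['frame'],cv2.COLOR_RGB2GRAY)
for r in (72,100,120,140): print(r,g[r,208:284].tolist())
print('col',g[50:80,245].tolist(),g[160:185,245].tolist())
```

```text
deckTL [ 0.6207 -0.0749  0.044 ] tool [ 0.1031 -0.028 ]
deckTR [ 0.624  -0.1245  0.044 ] tool [0.1031 0.0218]
rimTL [ 0.6157 -0.0826  0.049 ] tool [ 0.0976 -0.0206]
rimTR [ 0.6181 -0.118   0.049 ] tool [0.0976 0.0149]
inTL [ 0.6132 -0.0863  0.044 ] tool [ 0.0948 -0.0171]
inTR [ 0.615  -0.1141  0.044 ] tool [0.0948 0.0108]
inBL [ 0.5411 -0.0895  0.044 ] tool [ 0.0227 -0.0185]
deckL [ 0.5074 -0.0809  0.044 ] tool [-0.0104 -0.0294]
deckR [ 0.5517 -0.1298  0.044 ] tool [0.0306 0.0224]
rimL250 [ 0.5496 -0.0862  0.049 ] tool [ 0.0314 -0.0213]
rimR250 [ 0.5521 -0.1232  0.049 ] tool [0.0314 0.0157]
b1 [ 0.5492 -0.1081  0.1495] tool [0.0295 0.0005]
b2 [ 0.5194 -0.1101  0.1495] tool [-0.0003  0.0005]
b3 [ 0.4897 -0.112   0.1495] tool [-0.0301  0.0006]
72 [162, 132, 152, 156, 157, 159, 156, 157, 159, 158, 154, 204, 221, 223, 212, 154, 148, 156, 159, 158, 155, 158, 160, 158, 160, 160, 159, 161, 159, 159, 158, 160, 159, 160, 157, 159, 156, 156, 156, 157, 158, 159, 160, 159, 158, 161, 161, 163, 162, 165, 162, 161, 160, 164, 161, 163, 128, 151, 214, 225, 221, 205, 162, 157, 162, 160, 162, 163, 162,
[... 751 characters left out ...]
54, 154, 154, 155, 148, 132, 118, 171, 193, 191, 190]
140 [110, 105, 100, 121, 143, 151, 152, 149, 150, 149, 149, 151, 150, 210, 226, 226, 199, 148, 145, 149, 149, 149, 151, 152, 153, 150, 151, 153, 153, 151, 150, 153, 152, 153, 151, 151, 151, 152, 153, 154, 152, 149, 151, 150, 150, 152, 150, 151, 152, 152, 153, 151, 151, 153, 153, 151, 144, 208, 225, 227, 215, 170, 151, 153, 149, 150, 154, 152, 154, 118, 114, 146, 175, 186, 187, 187]
col [224, 224, 225, 223, 219, 184, 138, 152, 161, 159, 158, 159, 157, 155, 205, 221, 225, 219, 129, 107, 157, 158, 156, 157, 157, 157, 157, 157, 158, 156] [92, 90, 91, 93, 91, 88, 92, 90, 90, 101, 125, 133, 130, 125, 100, 89, 89, 93, 89, 87, 88, 88, 88, 90, 91]
```

```bash
python3 -m jog '[0.03,-0.002,0,0,0,0,0.8, 0.059,-0.0035,0.03,0,0,0,0.8, 0.059,-0.0035,0.07,0,0,0,0.8, 0.059,-0.0035,0.077,0,0,0,0.8, 0.059,-0.0035,0.077,0,0,0,0.8]'
python3 - <<'E'
from h import *
o=get_obs();print(o['time_s'],o['eef_pos'],R_(o).as_matrix().round(3).tolist(),o['opening'])
p=camera('wrist');np.save('w4.npy',p,allow_pickle=True)
cv2.imwrite('pics/w4.png',cv2.resize(p['frame'][60:320,130:370,::-1],None,fx=2.3,fy=2.3,interpolation=cv2.INTER_CUBIC))
E
```

```text
time_s: 6.0
eef_pos: [0.5779, -0.1021, 0.0914]
eef_rot: [-0.0, 0.999, 0.032, -0.0]
wrist_force: [-0.1, 0.7, -0.9]
opening: 0.268
grasp_force: 59.3
6.0 [ 0.57789191 -0.1021129   0.09137134] [[0.998, 0.064, -0.001], [0.064, -0.998, 0.0], [-0.001, -0.0, -1.0]] 0.2680630745022965
```

View pics/w4.png

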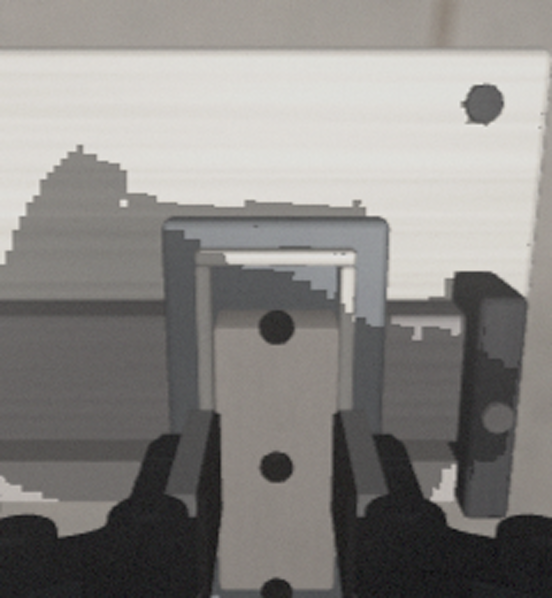

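Crop w4 (2.3x) shows the block just above the pocket. The discs are at (277,327) and (277,466), and the rim outer edges at about x=197 and 357 (row 253). I'll compute the residuals.

Run:
```python
from h import *
p=np.load('w4.npy',allow_pickle=True).item()
T=np.array([.57789,-.10211]);Rm=np.array([[.998,.064],[.064,-.998]])
def q(n,u,v,z):
    P=ray(p,130+(u+.5)/2.3-.5,60+(v+.5)/2.3-.5,z); print(n,(Rm.T@(P[:2]-T)).round(4))
for a in [('rimTL',196,252,.049),('rimTR',357,252,.049),('deckTL',163,218,.044),('deckTR',388,218,.044),('rimL',197,350,.049),('rimR',355,320,.049),('d1',277,327,.0721),('d2',277,466,.0721),('bTL',215,312,.0721),('bTR',338,312,.0721)]: q(*a)
```

```text
rimTL [ 0.0397 -0.0173]
rimTR [0.0397 0.0179]
deckTL [ 0.0463 -0.025 ]
deckTR [0.0464 0.0251]
rimL [ 0.017  -0.0177]
rimR [0.0242 0.018 ]
d1 [0.0296 0.0005]
d2 [0.     0.0005]
bTL [ 0.0326 -0.0114]
bTR [0.0327 0.0121]
```

```bash
python3 -m jog '[0.0007,0,0.006,0,0,0,0.8, 0.0007,0,0.0105,0,0,0,0.8, 0.0007,0,0.0135,0,0,0,0.8, 0.0007,0,0.0135,0,0,0,0.8]'
```

```text
time_s: 6.55
eef_pos: [0.5788, -0.1016, 0.0777]
eef_rot: [-0.0, 0.999, 0.032, -0.0]
wrist_force: [1.2, 0.0, -1.5]
opening: 0.268
grasp_force: 59.3
```

```bash
python3 -m jog '[0,0,0.0003,0,0,0,0.5, 0,0,0.0003,0,0,0,0.4, 0,0,0.0003,0,0,0,0.4, 0,0,-0.02,0,0,0,0.4, 0,0,-0.06,0,0,0,0.4, -0.03,0,-0.09,0,0,0,0.4, -0.062,0.002,-0.09,0,0,0,0.4, -0.062,0.002,-0.09,0,0,0,0.4, -0.062,0.002,-0.09,0,0,0,0.4]'
python3 - <<'E'
from h import *
o=get_obs();print(o['time_s'],o['eef_pos'],R_(o).as_matrix().round(3).tolist(),o['opening'])
p=camera('wrist');np.save('w5.npy',p,allow_pickle=True)
cv2.imwrite('pics/w5.png',cv2.resize(p['frame'][:,:,::-1],(800,600),interpolation=cv2.INTER_CUBIC))
for n in ['nest','knob_mid','pointer','block','cap_1']:
    for s in spot_in(p,n): print(n,np.round(s['xyz'],4),round(s['confidence'],2),proj(p,s['xyz']).round(0))
E
```

```text
time_s: 7.68
eef_pos: [0.518, -0.1079, 0.1689]
eef_rot: [0.0, 0.999, 0.032, 0.001]
wrist_force: [0.7, -0.7, -0.6]
opening: 0.602
grasp_force: 0.0
7.675 [ 0.51802362 -0.10786228  0.16890854] [[0.998, 0.064, 0.002], [0.064, -0.998, -0.001], [0.002, 0.001, -1.0]] 0.6022300417382939
nest [ 0.5504 -0.1031  0.0459] 0.96 [246. 158.]
pointer [0.6355 0.0061 0.0466] 0.8 [91. 21.]
block [ 0.4925 -0.2346  0.0146] 0.87 [388. 225.]
block [ 0.5799 -0.0992  0.0613] 0.84 [243. 118.]
cap_1 [0.6292 0.0745 0.0203] 0.6 [16. 32.]
```

View pics/w5.png

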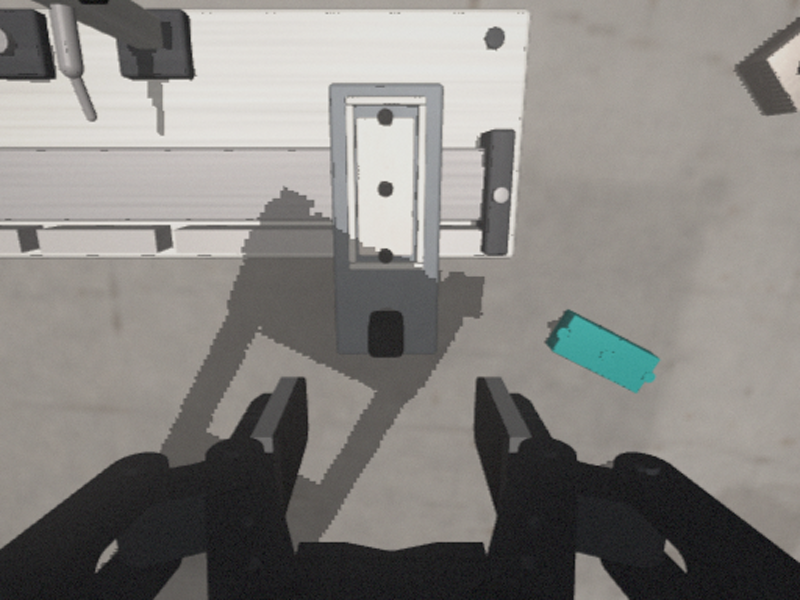

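The block lies in the pocket with its discs at (385,117), (386,188) and (386,256), and the rims visible all round. The knob top is at about (386,335) and the pointer's foot at (155,45), in line with the first strip notch at (163,238). Next I'll measure the knob and the travel.

Run:
```python
from h import *
p=np.load('w5.npy',allow_pickle=True).item(); s=.64
T=np.array([.51802,-.10786]);Rm=np.array([[.998,.064],[.064,-.998]])
def q(n,u,v,z):
    P=ray(p,(u+.5)*s-.5,(v+.5)*s-.5,z); print(n,z,(Rm.T@(P[:2]-T)).round(4))
for a in [('d1',385,117,.058),('d2',386,188,.058),('d3',386,256,.058),('rimTL',346,96,.049),('rimTR',427,96,.049),('rimL',348,240,.049),('rimR',426,200,.049),
 ('deckBL',337,353,.044),('deckBR',438,353,.044),('knobFL',368,355,.08),('knobFR',404,355,.08),('kBL',369,312,.08),('kBR',403,312,.08),
 ('plateR',513,257,.01),('plateRtop',529,12,.01),('footR',190,78,.013),('footL',121,78,.013),('footR',190,78,.026),('footL',121,78,.026),('notchL',153,250,.02),('notchR',171,250,.02),('n2L',20,250,.02),('n2R',37,250,.02)]: q(*a)
```

```text
d1 0.058 [ 0.0901 -0.0022]
d2 0.058 [ 0.0607 -0.0018]
d3 0.058 [ 0.0303 -0.0018]
rimTL 0.049 [ 0.0994 -0.0193]
rimTR 0.049 [0.0994 0.0161]
rimL 0.049 [ 0.0363 -0.0198]
rimR 0.049 [0.0549 0.0166]
deckBL 0.044 [-0.0227 -0.0272]
deckBR 0.044 [-0.0226  0.0248]
knobFL 0.08 [-0.0096 -0.0095]
knobFR 0.08 [-0.0096  0.0063]
kBL 0.08 [ 0.01   -0.0089]
kBR 0.08 [0.0101 0.0057]
plateR 0.01 [0.0212 0.0683]
plateRtop 0.01 [0.1422 0.0677]
footR 0.013 [ 0.1119 -0.1   ]
footL 0.013 [ 0.1118 -0.1345]
footR 0.026 [ 0.1099 -0.0952]
footL 0.026 [ 0.1099 -0.1281]
notchL 0.02 [ 0.0265 -0.1265]
notchR 0.02 [ 0.0265 -0.1168]
n2L 0.02 [ 0.0264 -0.1974]
n2R 0.02 [ 0.0264 -0.1883]
```

```bash
python3 -m jog '[-0.0045,-0.0017,0.04,0,0,0,0.4, -0.0045,-0.0017,0.08,0,0,0,0.4, -0.0045,-0.0017,0.0925,0,0,0,0.4, -0.0045,-0.0017,0.0925,0,0,0,0.5, -0.0045,-0.0017,0.0925,0,0,0,0.7, -0.0045,-0.0017,0.0925,0,0,0,1, -0.0045,-0.0017,0.0925,0,0,0,1, -0.0045,-0.0017,0.0925,0,0,0,1]'
```

```text
time_s: 8.98
eef_pos: [0.5139, -0.1067, 0.0771]
eef_rot: [0.001, 0.999, 0.032, 0.001]
wrist_force: [-1.0, -0.0, 5.9]
opening: 0.175
grasp_force: 58.7
```

```bash
python3 -m jog '[0,-0.004,0,0,0,0,1, 0,-0.012,0,0,0,0,1, 0,-0.024,0,0,0,0,1, 0,-0.036,0,0,0,0,1, 0,-0.048,0,0,0,0,1, 0,-0.06,0,0,0,0,1, 0,-0.072,0,0,0,0,1, 0,-0.084,0,0,0,0,1, 0,-0.094,0,0,0,0,1, 0,-0.101,0,0,0,0,1, 0,-0.105,0,0,0,0,1, 0,-0.105,0,0,0,0,1]'
python3 - <<'E'
from h import *
o=get_obs();print(o['time_s'],o['eef_pos'],o['wrist_force'],o['opening'])
E
```

```text
time_s: 10.48
eef_pos: [0.507, -0.0015, 0.077]
eef_rot: [0.0, 0.999, 0.032, 0.001]
wrist_force: [-1.8, -0.3, 7.8]
opening: 0.176
grasp_force: 59.3
10.475 [ 0.50704655 -0.0014839   0.07703135] [-1.77667092 -0.3002823   7.8298978 ] 0.17597942570791217
```

```bash
for r in 1 2 3 4 5 6; do python3 -m jog '[0,-0.002,0,0,0,0,1, 0,-0.002,0,0,0,0,1]' | grep -E 'eef_pos|wrist'; done
```

```text
eef_pos: [0.5069, 0.0001, 0.077]
wrist_force: [-0.9, -0.7, 8.5]
eef_pos: [0.5068, 0.0022, 0.077]
wrist_force: [-1.5, -0.6, 7.2]
eef_pos: [0.5067, 0.0045, 0.077]
wrist_force: [-1.8, 1.3, 9.1]
eef_pos: [0.5065, 0.0065, 0.077]
wrist_force: [-0.8, 1.3, 8.2]
eef_pos: [0.5065, 0.0078, 0.077]
wrist_force: [-2.1, -3.0, 7.1]
eef_pos: [0.5064, 0.0087, 0.077]
wrist_force: [-2.5, -9.6, 6.7]
```

```bash
for r in 1 2 ; do python3 -m jog '[0,0.0017,0,0,0,0,1, 0,0.0017,0,0,0,0,1]' | grep -E 'eef_pos|wrist'; done
python3 -m jog '[0,0,0,0,0,0,0.7, 0,0,0,0,0,0,0.7, 0,0,0,0,0,0,0.7, 0,0,0,0,0,0,0.7]'
python3 - <<'E'
from h import *
o=get_obs();T=np.array(o['eef_pos']);Rm=R_(o).as_matrix();print(T,o['opening'])
p=camera('wrist');np.save('w6.npy',p,allow_pickle=True)
cv2.imwrite('pics/w6.png',cv2.resize(p['frame'][:,:,::-1],(800,600),interpolation=cv2.INTER_CUBIC))
E
```

```text
eef_pos: [0.5064, 0.008, 0.077]
wrist_force: [-1.3, -2.9, 7.5]
eef_pos: [0.5065, 0.007, 0.077]
wrist_force: [-0.9, 0.4, 8.2]
time_s: 12.98
eef_pos: [0.5051, 0.0072, 0.0752]
eef_rot: [-0.0, 0.999, 0.032, -0.0]
wrist_force: [0.1, 0.2, -0.3]
opening: 0.298
grasp_force: 0.0
[0.50510535 0.00717605 0.07515805] 0.2982653467918735
```

View pics/w6.png

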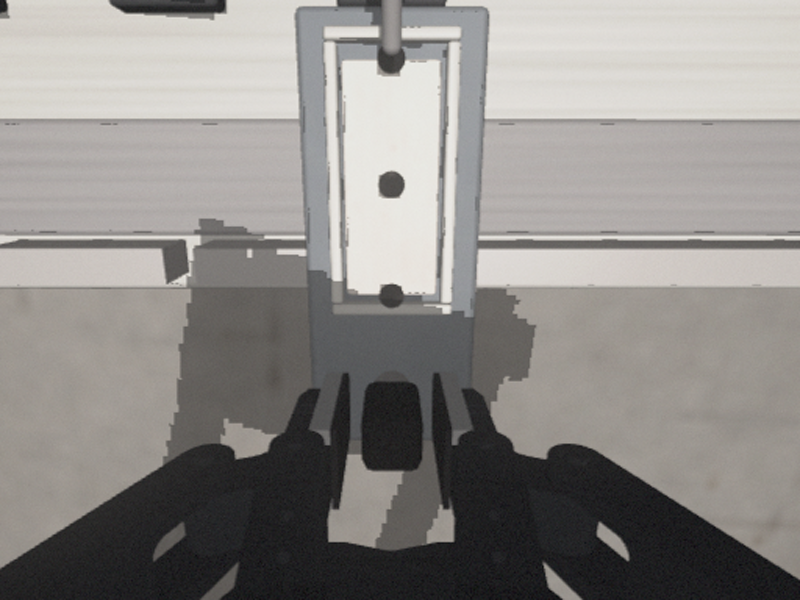

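The picture shows the pointer's finger at x≈391, in line with the block's discs (391,59), (391,184) and (391,296), with the block seated. The knob (392,425) is centred between the open pads. The sprung ball has settled the carriage, so I'll regrip.

```bash
python3 -m jog '[0,0,0,0,0,0,1, 0,0,0,0,0,0,1, 0,0,0,0,0,0,1, 0,0,0,0,0,0,1, 0,0,0,0,0,0,1]'
python3 - <<'E'
from h import *
p=camera('wrist');a=np.load('w6.npy',allow_pickle=True).item()
# carriage shift between pictures (strip of deck/block)
f=lambda q:cv2.cvtColor(q['frame'],cv2.COLOR_RGB2GRAY)[20:190,185:320].astype(np.float32)
print(cv2.phaseCorrelate(f(a),f(p),cv2.createHanningWindow((135,170),cv2.CV_32F)))
E
```

```text
time_s: 13.65
eef_pos: [0.5052, 0.0071, 0.0754]
eef_rot: [0.0, 0.999, 0.032, -0.0]
wrist_force: [-1.9, -0.8, 3.0]
opening: 0.175
grasp_force: 58.5
((0.05081417460948501, 0.1394302723977745), 0.9567648957491902)
```

```bash
python3 -c "
from bench import hand_in; print(hand_in())"
```

```text
the job is handed in; nothing more can be done
None
```

The block is seated in the pocket, the carriage is in the pointer's notch with the knob still gripped, and the job is handed in at about 14 s; the hand-in call returned no verdict.

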